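Cinnamon sticks into the narrow-necked clay jar

TASK

Put the two cinnamon sticks away: take them out of the wooden stand one at a time and feed each through the neck of the tall clay jar, so that it drops right down inside. Leave the honey dipper in the stand, and the jar standing where it is.

Things in the scene. Friction and masses are not known exactly. Their poses are not given: they have to be found in the camera images.
- stick_a_mid (a point): Cinnamon stick, a plain brown cylinder 16 mm across, 80 mm long, about 15 g, loose and upright in one of three holes in a row (62 mm apart) of a fixed pale wooden block; which hole varies. Its foot is 25 mm deep in the hole, 55 mm shows; pull it straight up. Point: its centre, half-way up. z up along the stick; at the start y lies along the row, x across it, where both sides are free for the fingers.
- stick_b_mid (a point): Second cinnamon stick, the same in every way (16 mm across, 80 mm long, its foot 25 mm deep in another hole of the block, the same axes). The block is 60 mm across the row, 190 mm along it and 35 mm high. Point: its centre, half-way up.
- dipper_mid (a point): Honey dipper, not to be taken: a 16 mm wooden shaft with a grooved head 34 mm across at the top, 106 mm long, loose in the third hole of the block, 81 mm showing. Point: half-way up, 53 mm above its foot; z up.
- jar: Loose clay jar, about 0.9 kg, 180 mm high: belly 116 mm across, narrowing from 120 to 153 mm height to a straight neck, 60 mm outside and 50 mm inside, open at the top. Floor inside a low cone, 8 to 28 mm high, so a stick let go in the neck drops and leans over, wholly inside. Origin: centre of the underside, z up through the middle of the mouth; round, yaw does not matter. (The low open clay bowl is not it.)
Things that resemble listed ones, but are neither listed nor needed, are in the scene too. Leave any green or yellow look-alike of the part that bears stick_a_mid alone.

How it is judged (in metres and radians):
On the way:
1. one stick is inside the jar while the other still stands in the wooden stand ((((z of stick_a_mid in the frame of jar between 0 and 0.12 m and horizontal distance between stick_a_mid and jar below 0.056 m) and distance of stick_b_mid from where it was at the start of the episode below 0.04 m) or ((z of stick_b_mid in the frame of jar between 0 and 0.12 m and horizontal distance between stick_b_mid and jar below 0.056 m) and distance of stick_a_mid from where it was at the start of the episode below 0.04 m))), for 0.2 s.
At the end, for the whole second after the job is handed in: Both sticks lie wholly inside the jar (centre under 120 mm above the jar's underside and within 56 mm of its axis), the jar stands upright (within 0.1 rad) within 50 mm of where it was, and the honey dipper is still in the stand (moved less than 40 mm) (z of stick_a_mid in the frame of jar between 0 and 0.12 m and horizontal distance between each of stick_a_mid, stick_b_mid and jar below 0.056 m and z of stick_b_mid in the frame of jar between 0 and 0.12 m and distance of dipper_mid from where it was at the start of the episode below 0.04 m and angle between jar's own z axis and vertical below 0.1 rad and distance of jar from where it was at the start of the episode below 0.05 m); the robot touches nothing.
It fails at once if the honey dipper is taken out of the stand or knocked away (moved 40 mm) (distance of dipper_mid from where it was at the start of the episode above 0.04 m).
It fails at once if the jar is tipped by more than 0.35 rad (angle between jar's own z axis and vertical above 0.35 rad).
It also fails if it takes over 56 s, if anything falls off the work surface, if the arm or the gripper's body presses on something with over 40 N, if the wrist force passes 120 N, or if a joint passes its speed limit or range.

ROBOT

A 6-joint arm with a two-finger parallel gripper is mounted at the origin on the work surface. World frame = base frame: x ahead of the robot, y to its left, z up, the work surface at z = 0. Lengths are in mm, angles in degrees, forces in N, time in s.
With the tool pointing down it reaches from about 300 to 850 mm from the base axis. Payload 4.2 kg.
Tool frame: the origin (TCP) lies between the finger pads; the fingertips stand 22 mm ahead of it and the grasp point (between the pads) lies 3 mm ahead of it; z points along the fingers, y is the direction in which the jaws open and shut (so a half turn about z gives the same grasp; the last joint's range is limited). The gripper opens to 91 mm and grips with 3 to 60 N. Pads are 32 mm wide; open, the fingers measure 118 mm over their backs; the gripper's body (76 mm by 178 mm) begins 60 mm behind the grasp point.
Start: joints at [65.031, 18.312, 89.639, -0, 72.044, -1.146], TCP at [232.258, 526.02, 235.976] pointing down, gripper open.
Joint ranges: [-177.97, 177.97], [-48.28, 115.42], [12.27, 149.76], [-77.06, 257.06], [2.81, 150.46], [-146.56, 146.56]. Speed limits (degrees/s): [147.25, 147.25, 180, 180, 180, 180].

INTERFACE

Orientations are given as [roll, pitch, yaw] about the fixed x, y, z axes, in that order (R = Rz(yaw) Ry(pitch) Rx(roll)).
In Python, from workcell import * gives the robot as it stands.
- The arm moves only by the shell command python3 -m jog 'ROWS' [OPENING] [FORCE]. ROWS is text: rows parted by semicolons, each of 6 numbers parted by spaces: the shift along the tool's x, y, z in units of 0.5 m (1.0 is 0.5 m), then the turn, a rotation vector about the tool's x, y, z in units of pi/2 rad (1.0 is pi/2 rad). A call has 1 to 20 rows; each row is the pose to reach, as a shift and turn from the pose measured when the call began, along the tool's axes at that moment; what a row does not reach only later rows make up. A row lasts 1/12 s, in which the tool goes at most 41.7 mm and 7.16 degrees, less where a joint would pass 70% of its speed; a pose out of reach is approached as far as the arm can. A call with a number of a shift or a turn outside -1 to 1 is refused whole. A call with a gripper value outside its range is refused whole. OPENING is the opening, from -1 (shut) to 1 (fully open), set as the call begins (- or left out, the last holds). The fingers move at their own pace and stop on an object; FORCE is the grip in N (left out, the last holds). Time passes only in rows, so rows that repeat a pose let the fingers close. It gives the time, the measured TCP pose, the force and the opening at its end, in the units of the state.
- state(): the state, without advancing time (a new reading comes with each control period).
- grab_frame(name): name is "scene" or "side" or "wrist"; returns the picture (480x640x3 uint8, red, green, blue); there is no depth.
- calibration(name): a dict with "mtx" (3x3 intrinsics, pixels), "rvec" (rotation vector, rad) and "tvec" (3), from world to camera coordinates, as OpenCV has them. Camera axes: x right, y down, z forward; pixel columns grow to the right and rows downward; lengths in mm; the calibration is good to about 2 mm. A picture is of the moment at which its call begins: read the wrist's pose just before it. calibration takes no time and is no camera call; for the wrist camera it gives the pose at the moment of the call.
- job_done(): hands the job in, once; it reports no verdict.
Trained networks look in the newest picture that a camera, given by its name, has taken for a name from the list of things; names that differ only in an ending like _2 or _b are one class to them, and where a whole thing is asked for, a point or a joint stands for the part that bears it (a point fixed in the world has none). Each returns a list of dicts, best first, with "confidence" (0 to 1); they miss things now and then, are a little off and sometimes report something else, mostly with a low value. They report only what shows in the picture. A call takes as long as a camera call. They do not tell look-alikes from the thing itself.
- spot_in(query, camera): "rect" ([left, top, right, bottom] in pixels, round what is visible of it).
- tip_of(query, camera): "location" ([column, row] in pixels: a listed point, or the origin of a listed thing).
The state is a dict: "time_s": time; "qpos": joint angles; "qvel": joint speeds; "effort": joint torques, N m; "ee_pos": TCP position; "ee_rot": TCP orientation; "force": force on the tool from outside, world axes, zero at the start; "torque": the same for the moment, N m; "gripper_width": finger opening in mm.
Only numpy, scipy, OpenCV 4.12 (cv2) and the standard library are available. Lean on these libraries where they do the work, as an engineer would, in place of code of your own. Each camera call takes 0.05 s, during which the arm holds its last target. There are 200 camera calls.

## Working session

There is one attempt and no reset: what is moved stays moved. The work goes in short steps, Python scripts to look and compute and a shell command to move; the robot and the scene stay as the last step left them, time stands still between calls to the robot, and variables do not carry over. Pictures are saved under pics/ and viewed, about 8 in all and at most 12, crops included, and the job is handed in when it is done.

```bash
mkdir -p pics; cat > h.py <<'E'
from workcell import *
import numpy as np, cv2
def cal(n):
    c=calibration(n); R=cv2.Rodrigues(np.array(c["rvec"],float))[0]
    return np.array(c["mtx"],float),R,np.array(c["tvec"],float).ravel()
def ray(n,p,c=None):
    K,R,t=c or cal(n); d=R.T@np.linalg.inv(K)@np.array([p[0],p[1],1.]); return -R.T@t,d/np.linalg.norm(d)
def atz(n,p,z,c=None):
    o,d=ray(n,p,c); return o+d*(z-o[2])/d[2]
def proj(n,X,c=None):
    K,R,t=c or cal(n); q=K@(R@np.array(X,float)+t); return q[:2]/q[2]
def save(n,name):
    im=grab_frame(n); cv2.imwrite(f"pics/{name}.png",cv2.cvtColor(im,cv2.COLOR_RGB2BGR)); return im
def ck(l,k): return [(np.round(a[k]).astype(int).tolist(),round(a["confidence"],2)) for a in l[:6]]
E
python3 - <<'E'
from h import *
a=save("scene","scene0");b=save("side","side0")
cv2.imwrite("pics/both0.png",cv2.cvtColor(np.hstack([a,b]),cv2.COLOR_RGB2BGR)[:, :])
for c in("scene","side"):
    for q in("stick_a_mid","dipper_mid","jar"):
        print(c,q,ck(tip_of(q,c),"location"),ck(spot_in(q,c),"rect"))
s=state();print(s["time_s"],s["ee_pos"],s["ee_rot"],s["gripper_width"])
E
```

```text
scene stick_a_mid [([140, 266], 0.77), ([192, 234], 0.7), ([189, 251], 0.67)] [([131, 248, 149, 293], 0.78), ([187, 213, 201, 252], 0.73), ([180, 233, 191, 261], 0.61)]
scene dipper_mid [([252, 246], 0.8)] [([238, 221, 256, 265], 0.89)]
scene jar [([427, 270], 0.8)] [([400, 182, 468, 288], 0.9)]
side stick_a_mid [([378, 356], 0.89), ([464, 355], 0.81), ([411, 332], 0.71)] [([369, 335, 387, 382], 0.73), ([457, 337, 480, 379], 0.63), ([406, 310, 422, 342], 0.6)]
side dipper_mid [([368, 273], 0.85)] [([357, 244, 377, 290], 0.67)]
side jar [([262, 197], 0.79), ([412, 330], 0.34)] [([408, 314, 423, 344], 0.69), ([232, 113, 291, 212], 0.67)]
0.7 [232.28389551 526.02746657 236.00851966] [1.79989044e+02 3.35534912e-04 1.56172707e+02] 91.02130993031189
```

View pics/scene0.png

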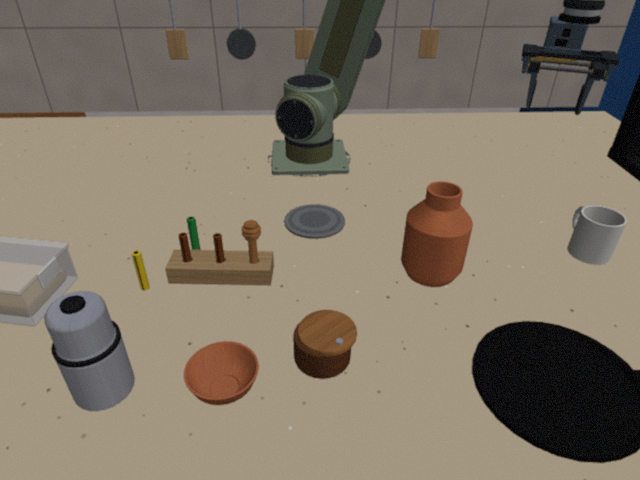

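View pics/side0.png

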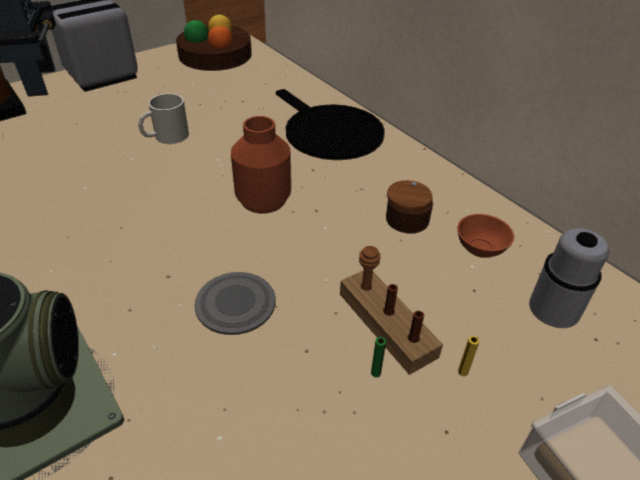

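Sticks wanted: the two dark-brown ones in the block, scene (185,247) and (219,248), or side (417,326) and (391,299). Possible confusions are green (193,233), yellow (140,270) and the dipper (252,240). The jar is at scene (436,235), and the bowl at (222,372) is not it. Next I'll take a close crop and measure.

```bash
python3 - <<'E'
from h import *
a=cv2.imread("pics/scene0.png");b=cv2.imread("pics/side0.png")
ca=cv2.resize(a[205:295,120:280],None,fx=5,fy=5,interpolation=cv2.INTER_CUBIC)[:, :800]
cb=cv2.resize(b[230:385,335:485],None,fx=3.8,fy=3.8,interpolation=cv2.INTER_CUBIC)
cv2.imwrite("pics/ca.png",ca);cv2.imwrite("pics/cb.png",cb)
def tri(ps,pd):
    o1,d1=ray("scene",ps);o2,d2=ray("side",pd)
    A=np.c_[d1,-d2];s=np.linalg.lstsq(A,o2-o1,rcond=None)[0]
    p,q=o1+d1*s[0],o2+d2*s[1];return np.round((p+q)/2,1),round(np.linalg.norm(p-q),1)
for n,ps,pd in(("s1top",(184,236),(418,313)),("s2top",(218,236),(392,287)),("dip",(251,222),(370,249)),("jar mouth",(444,192),(259,124)),("green",(193,219),(380,339)),("yel",(138,253),(474,339))): print(n,tri(ps,pd))
for n in("scene","side"): print(n, ray(n,(320,240)))
# dark-brown masks
for n,im in(("scene",a),("side",b)):
    B,G,R=[im[...,i].astype(int) for i in range(3)]
    m=((R<110)&(R-G>22)&(R-B>25)&(R>30)).astype(np.uint8)
    k,l,st,ce=cv2.connectedComponentsWithStats(m)
    print(n,[(st[i].tolist(),np.round(ce[i],1).tolist()) for i in range(1,k) if st[i,4]>60])
E
```

```text
s1top (array([ 511.4, -242.1,   88.7]), np.float64(0.2))
s2top (array([ 514.5, -181.5,   89.1]), np.float64(0.1))
dip (array([ 518.8, -120.2,  119.7]), np.float64(0.4))
jar mouth (array([525. , 212.8, 177.1]), np.float64(2.9))
green (array([ 439.8, -239.8,   79.5]), np.float64(1.4))
yel (array([ 548.8, -317.1,   79.9]), np.float64(3.1))
scene (array([1226.83085232,  -42.57109621,  565.20820698]), array([-0.82283448,  0.05112241, -0.56597695]))
side (array([  77.120528  , -566.19709658,  705.86247522]), array([ 0.44917762,  0.5848852 , -0.67538786]))
scene [([0, 113, 85, 5, 328], [42.1, 114.5]), ([438, 183, 22, 13, 217], [448.2, 189.7]), ([402, 190, 52, 97, 2848], [425.6, 246.3]), ([242, 230, 17, 34, 247], [251.4, 246.4]), ([179, 233, 13, 30, 191], [185.3, 247.8]), ([213, 234, 12, 30, 189], [219.1, 248.6]), ([294, 323, 57, 54, 684], [324.0, 354.6]), ([240, 347, 16, 43, 296], [248.7, 365.6]), ([195, 384, 57, 21, 230], [225.3, 398.2])]
side [([184, 0, 82, 54, 2520], [229.9, 19.1]), ([177, 34, 13, 17, 67], [183.5, 42.7]), ([231, 117, 60, 97, 4215], [261.6, 168.0]), ([387, 181, 45, 32, 881], [409.3, 195.1]), ([458, 215, 54, 42, 1029], [483.9, 230.7]), ([359, 246, 21, 33, 333], [369.5, 258.9]), ([411, 311, 13, 13, 64], [417.3, 315.4])]
```

View pics/ca.png

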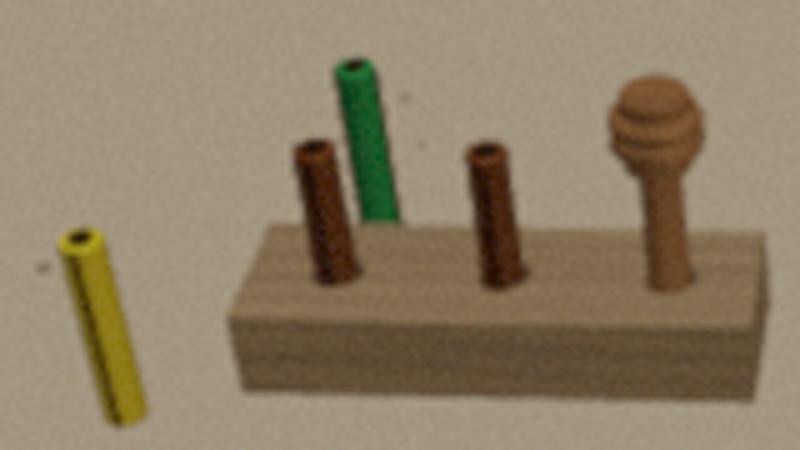

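View pics/cb.png

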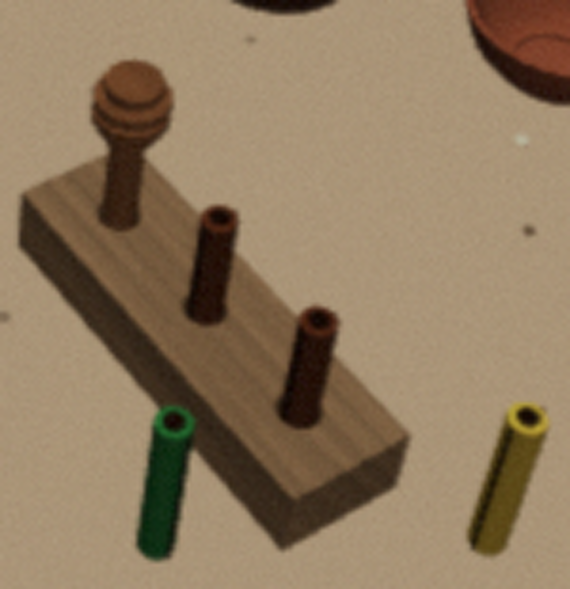

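The crops confirm it: the brown sticks are in the block's two end/middle holes, the dipper is in the third, and the green and yellow ones stand loose on the table. Next I'll refine the jar position and compute the first move.

```bash
cat >> h.py <<'E'
from scipy.spatial.transform import Rotation as Ro
def go(p,yaw=None):
    s=state(); R=Ro.from_euler("xyz",s["ee_rot"],degrees=True)
    T=R if yaw is None else Ro.from_euler("xyz",[180,0,yaw],degrees=True)
    d=np.array(p,float)-s["ee_pos"]; D=R.inv()
    print("t",round(s["time_s"],2),"at",np.round(s["ee_pos"],1),np.round(s["ee_rot"],1),"w",round(s["gripper_width"],1),"dist",round(np.linalg.norm(d)))
    print("row",np.round(D.apply(d)/500,4),np.round((D*T).as_rotvec()/(np.pi/2),4))
E
python3 - <<'E'
from h import *
print("tip z0",atz("scene",(427,270),0),atz("side",(262,197),0))
from scipy.optimize import minimize
th=np.linspace(0,2*np.pi,60,endpoint=False)
for n,bb in (("scene",(426,184,462,None)),("side",(243,117,275,None)),):
    im=cv2.imread(f"pics/{n}0.png")
    # body silhouette extent at belly: use widest belly rows by net rects
    for (cx,cy) in ((525,213),):
        P=np.array([proj(n,(cx+30*np.cos(t),cy+30*np.sin(t),180)) for t in th]); print(n,P.min(0),P.max(0))
        Q=np.array([proj(n,(cx+58*np.cos(t),cy+58*np.sin(t),z)) for t in th for z in(5,60,118)]); print(n,Q.min(0),Q.max(0))
go((512,-242,200),86.5)
E
python3 - <<'E'
import cv2,numpy as np
a=cv2.imread("pics/scene0.png");b=cv2.imread("pics/side0.png")
for im,c,rs,rng in((a,"scene",(188,190,235),(395,480)),(b,"side",(125,127,170),(225,300))):
    for r in rs:
        R=im[r,rng[0]:rng[1]].astype(int); m=(R[:,2]-R[:,0]>45)|((R[:,2]-R[:,0])>0.9*R[:,0]); x=np.where(m)[0]+rng[0]; print(c,r,x.min(),x.max())
E
```

```text
tip z0 [515.98516481 209.66299226   0.        ] [526.15004585 222.03633577   0.        ]
scene [427.0496393  181.63465163] [463.12578438 198.55124074]
scene [399.62919542 204.27457236] [473.09909049 290.59260417]
side [243.03958291 115.1606538 ] [275.40031673 131.8108567 ]
side [230.7520703  135.51170607] [291.67052048 215.43808616]
t 0.7 at [232.3 526.  236. ] [180.    0.  156.2] w 91.0 dist 818
row [-1.1323 -1.1791  0.0718] [ 1.000e-04 -1.000e-04  7.741e-01]
scene 188 427 461
scene 190 427 462
scene 235 405 470
side 125 225 298
side 127 225 284
side 170 225 299
```

Jar axis ≈ (525, 213); rim projections match the image. Moving in two legs, starting with half of the shift.

```bash
python3 -m jog '-0.55 -0.6 0 0 0 0.774; -0.55 -0.6 0 0 0 0.774; -0.55 -0.6 0 0 0 0.774; -0.55 -0.6 0 0 0 0.774; -0.55 -0.6 0 0 0 0.774; -0.55 -0.6 0 0 0 0.774; -0.55 -0.6 0 0 0 0.774; -0.55 -0.6 0 0 0 0.774; -0.55 -0.6 0 0 0 0.774; -0.55 -0.6 0 0 0 0.774; -0.55 -0.6 0 0 0 0.774; -0.55 -0.6 0 0 0 0.774' 0.1 10
python3 - <<'E'
from h import *
go((512,-242,190),86.5)
E
```

```text
time_s: 1.7
ee_pos: [363.0, 139.3, 236.2]
ee_rot: [180.0, -0.0, 86.3]
force: [-0.5, -0.2, -0.3]
gripper_width: 50.3
t 1.7 at [363.  139.3 236.2] [180.   -0.   86.3] w 50.3 dist 412
row [-0.742   0.3463  0.092 ] [ 0.0003 -0.0005 -0.0021]
```

```bash
python3 -m jog '-0.742 0.346 0.092 0 0 -0.002; -0.742 0.346 0.092 0 0 -0.002; -0.742 0.346 0.092 0 0 -0.002; -0.742 0.346 0.092 0 0 -0.002; -0.742 0.346 0.092 0 0 -0.002; -0.742 0.346 0.092 0 0 -0.002; -0.742 0.346 0.092 0 0 -0.002; -0.742 0.346 0.092 0 0 -0.002; -0.742 0.346 0.092 0 0 -0.002; -0.742 0.346 0.092 0 0 -0.002; -0.742 0.346 0.092 0 0 -0.002; -0.742 0.346 0.092 0 0 -0.002; -0.742 0.346 0.092 0 0 -0.002'
python3 - <<'E'
from h import *
im=save("wrist","w1"); c=cal("wrist")
for X in((511.4,-242.1,90),(514.5,-181.5,90),(519,-120,116),(440,-240,80)): print(X,np.round(proj("wrist",X,c)))
print(ck(tip_of("stick_a_mid","wrist"),"location"))
go((511.5,-242,77),86.5)
E
```

```text
time_s: 2.78
ee_pos: [512.1, -240.3, 189.5]
ee_rot: [-180.0, -0.1, 86.6]
force: [-0.8, -0.1, 0.1]
gripper_width: 50.5
(511.4, -242.1, 90) [310. 251.]
(514.5, -181.5, 90) [309. 162.]
(519, -120, 116) [310.  49.]
(440, -240, 80) [211. 250.]
[([306, 243], 0.76), ([223, 242], 0.6)]
t 2.88 at [ 511.9 -240.   190.2] [ 1.80e+02 -1.00e-01  8.66e+01] w 50.3 dist 113
row [-0.0043 -0.0006  0.2264] [ 0.0002 -0.0008  0.0016]
```

View pics/w1.png

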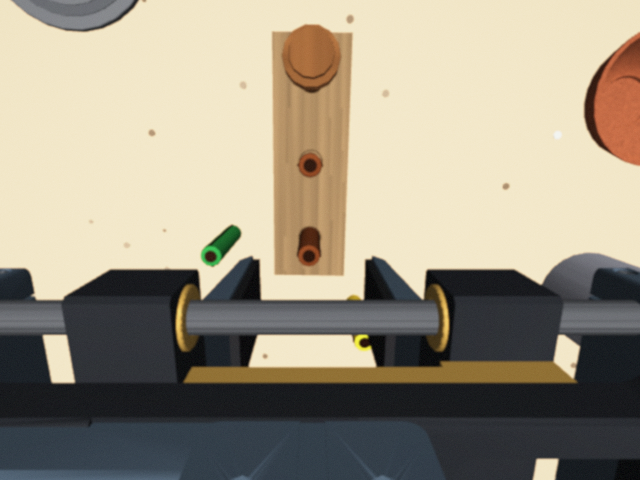

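The wrist view shows stick 1's top at (309,254) and stick 2's at (310,163), both within 3 px of prediction; green at (212,256) is clear of the left finger. Descend and grip.

```bash
python3 -m jog '-0.004 0 0.07 0 0 0; -0.004 0 0.14 0 0 0; -0.004 0 0.2 0 0 0; -0.004 0 0.226 0 0 0; -0.004 0 0.226 0 0 0; -0.004 0 0.226 0 0 0'
python3 -m jog '0 0 0 0 0 0; 0 0 0 0 0 0; 0 0 0 0 0 0; 0 0 0 0 0 0; 0 0 0 0 0 0; 0 0 0 0 0 0; 0 0 0 0 0 0; 0 0 0 0 0 0' -1 12
```

```text
time_s: 3.38
ee_pos: [511.8, -240.6, 77.5]
ee_rot: [-180.0, -0.1, 86.7]
force: [0.4, -0.5, 0.0]
gripper_width: 49.8
time_s: 4.05
ee_pos: [511.5, -240.7, 77.8]
ee_rot: [-180.0, -0.1, 86.7]
force: [-1.8, -0.5, 4.7]
gripper_width: 16.1
```

```bash
python3 -m jog '0 0 -0.03 0 0 0; 0 0 -0.07 0 0 0; 0 0 -0.14 0 0 0; 0 0 -0.21 0 0 0; 0 0 -0.28 0 0 0; 0 0 -0.35 0 0 0; 0 0 -0.4 0 0 0; 0 0 -0.4 0 0 0; 0 0 -0.4 0 0 0'
python3 - <<'E'
from h import *
print(state()["force"])
go((525,213,285),86.5)
E
```

```text
time_s: 4.8
ee_pos: [512.3, -241.3, 279.2]
ee_rot: [179.8, -0.0, 86.7]
force: [-0.9, -0.9, -0.7]
gripper_width: 15.8
[-0.85881665 -0.86813972 -0.68227252]
t 4.8 at [ 512.3 -241.3  279.2] [179.8  -0.   86.7] w 15.8 dist 455
row [ 0.9086 -0.0264 -0.0115] [ 0.0019 -0.0001  0.0026]
```

```bash
python3 -m jog '0.04 0 -0.011 0 0 0; 0.1 0 -0.011 0 0 0; 0.17 0 -0.011 0 0 0; 0.24 0 -0.011 0 0 0; 0.31 -0.01 -0.011 0 0 0; 0.38 -0.02 -0.011 0 0 0; 0.45 -0.026 -0.011 0 0 0; 0.52 -0.026 -0.011 0 0 0; 0.59 -0.026 -0.011 0 0 0; 0.66 -0.026 -0.011 0 0 0; 0.73 -0.026 -0.011 0 0 0; 0.8 -0.026 -0.011 0 0 0; 0.86 -0.026 -0.011 0 0 0; 0.9 -0.026 -0.011 0 0 0; 0.909 -0.026 -0.011 0 0 0; 0.909 -0.026 -0.011 0 0 0; 0.909 -0.026 -0.011 0 0 0'
python3 - <<'E'
from h import *
a=save("scene","s2");b=save("side","d2");save("wrist","w2")
c=[cv2.resize(cv2.cvtColor(x,cv2.COLOR_RGB2BGR),None,fx=2.5,fy=2.5) for x in (a[90:290,370:530],b[40:240,180:340])]
cv2.imwrite("pics/c2.png",np.hstack(c))
s=state()["ee_pos"]
for n in("scene","side"): print(n,np.round(proj(n,(525,213,180)),1),"foot",np.round(proj(n,(s[0],s[1],s[2]-68)),1))
go((525,213,211),86.5)
E
```

```text
time_s: 6.22
ee_pos: [524.8, 212.4, 283.4]
ee_rot: [180.0, 0.1, 86.7]
force: [0.2, 0.2, -1.1]
gripper_width: 15.9
scene [445.  189.8] foot [447.9 170.4]
side [259.3 123.3] foot [258.6 105.9]
t 6.37 at [525.2 211.9 284.5] [179.9   0.   86.6] w 15.5 dist 73
row [ 0.0023 -0.0008  0.1469] [0.0015 0.0003 0.0016]
```

View pics/c2.png

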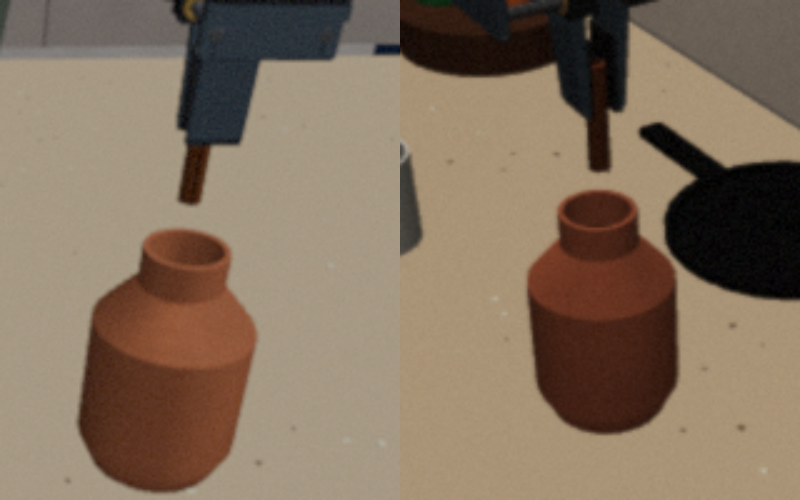

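The stick hangs over the mouth: foot at scene (446,170) and side (259,107), mouth centre at (445,190) and (259,125), so they are aligned within a few mm. Lower and release.

```bash
python3 -m jog '0.002 0 0.03 0 0 0; 0.002 0 0.06 0 0 0; 0.002 0 0.09 0 0 0; 0.002 0 0.12 0 0 0; 0.002 0 0.145 0 0 0; 0.002 0 0.145 0 0 0; 0.002 0 0.145 0 0 0; 0.002 0 0.145 0 0 0'
python3 -m jog '0 0 0 0 0 0; 0 0 0 0 0 0; 0 0 0 0 0 0; 0 0 0 0 0 0; 0 0 0 0 0 0; 0 0 0 0 0 0' 0.1
python3 -m jog '0 0 -0.06 0 0 0; 0 0 -0.13 0 0 0; 0 0 -0.2 0 0 0; 0 0 -0.2 0 0 0; 0 0 -0.2 0 0 0'
python3 - <<'E'
from h import *
a=save("scene","s3");b=save("side","d3");w=save("wrist","w3")
c=[cv2.resize(cv2.cvtColor(x,cv2.COLOR_RGB2BGR),(400,300)) for x in (w,)]+[cv2.resize(cv2.cvtColor(b[40:340,60:460],cv2.COLOR_RGB2BGR),(400,300))]
cv2.imwrite("pics/c3.png",np.hstack(c))
go((514.5,-180.5,285),86.5)
print(np.round(proj("wrist",(525,213,180)),1))
E
```

```text
time_s: 7.03
ee_pos: [526.0, 212.4, 213.0]
ee_rot: [179.8, -0.0, 86.6]
force: [-1.1, 0.6, 0.4]
gripper_width: 15.5
time_s: 7.53
ee_pos: [526.0, 212.4, 213.0]
ee_rot: [179.8, -0.0, 86.6]
force: [0.2, -0.1, -0.4]
gripper_width: 49.6
time_s: 7.95
ee_pos: [526.4, 212.9, 315.4]
ee_rot: [179.5, -0.1, 86.6]
force: [-0.6, -0.0, -0.1]
gripper_width: 50.2
t 8.1 at [524.9 212.2 311.6] [1.799e+02 1.000e-01 8.660e+01] w 50.0 dist 394
row [-0.7852  0.0258  0.0539] [0.0009 0.0006 0.0011]
[310.1 236.2]
```

View pics/c3.png

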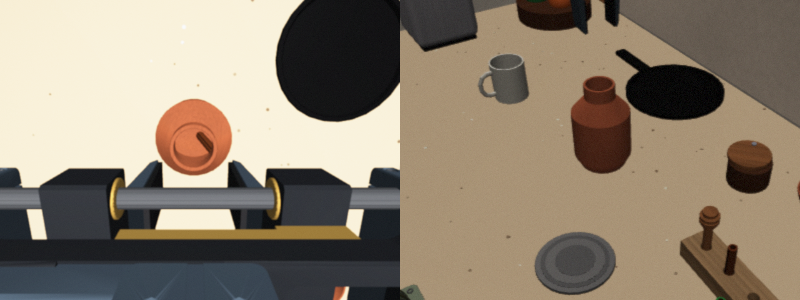

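Stick 1 is down inside the jar, seen leaning through the mouth at crop (205,143), and the jar hasn't moved. Next is stick 2.

```bash
python3 -m jog '-0.04 0 0.02 0 0 0; -0.1 0 0.05 0 0 0; -0.18 0.01 0.054 0 0 0; -0.26 0.02 0.054 0 0 0; -0.34 0.026 0.054 0 0 0; -0.42 0.026 0.054 0 0 0; -0.5 0.026 0.054 0 0 0; -0.58 0.026 0.054 0 0 0; -0.66 0.026 0.054 0 0 0; -0.72 0.026 0.054 0 0 0; -0.77 0.026 0.054 0 0 0; -0.785 0.026 0.054 0 0 0; -0.785 0.026 0.1 0 0 0; -0.785 0.026 0.17 0 0 0; -0.785 0.026 0.22 0 0 0; -0.785 0.026 0.23 0 0 0; -0.785 0.026 0.23 0 0 0; -0.785 0.026 0.23 0 0 0'
python3 - <<'E'
from h import *
c=cal("wrist");save("wrist","w4")
print(np.round(proj("wrist",(514.5,-181.5,90),c)),ck(tip_of("stick_a_mid","wrist"),"location"),ck(spot_in("stick_a_mid","wrist"),"rect"),np.round(proj("wrist",(514.5,-181.5,50),c)))
go((514.5,-181.5,77),86.5)
E
```

```text
time_s: 9.6
ee_pos: [515.3, -180.1, 197.5]
ee_rot: [179.9, 0.1, 86.6]
force: [1.2, 0.3, 1.7]
gripper_width: 50.5
[309. 247.] [([355, 374], 0.78)] [([343, 346, 363, 369], 0.59)] [309. 234.]
t 9.75 at [ 515.8 -180.6  198.7] [1.797e+02 1.000e-01 8.660e+01] w 49.8 dist 122
row [-0.0015 -0.0036  0.2434] [0.003  0.0012 0.0013]
```

View pics/w4.png

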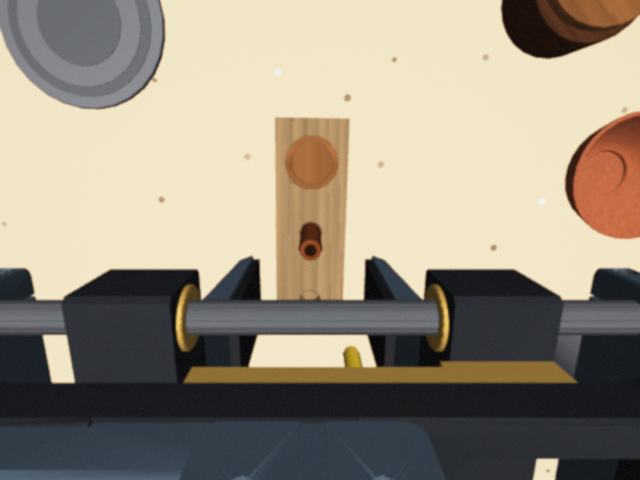

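The second stick's top is at (310,249), as predicted (309,247), and the dipper at (312,162) is undisturbed. The network reported the yellow stick, so I'm ignoring that. Descend, grip, lift.

```bash
python3 -m jog '-0.002 -0.002 0.07 0 0 0; -0.002 -0.002 0.14 0 0 0; -0.002 -0.002 0.2 0 0 0; -0.002 -0.002 0.235 0 0 0; -0.002 -0.002 0.243 0 0 0; -0.002 -0.002 0.243 0 0 0; -0.002 -0.002 0.243 0 0 0'
python3 -m jog '0 0 0 0 0 0; 0 0 0 0 0 0; 0 0 0 0 0 0; 0 0 0 0 0 0; 0 0 0 0 0 0; 0 0 0 0 0 0; 0 0 0 0 0 0; 0 0 0 0 0 0' -1 12
python3 -m jog '0 0 -0.03 0 0 0; 0 0 -0.07 0 0 0; 0 0 -0.14 0 0 0; 0 0 -0.21 0 0 0; 0 0 -0.28 0 0 0; 0 0 -0.35 0 0 0; 0 0 -0.41 0 0 0; 0 0 -0.41 0 0 0; 0 0 -0.41 0 0 0'
python3 - <<'E'
from h import *
go((525,212.5,285),86.5)
E
```

```text
time_s: 10.33
ee_pos: [516.6, -182.2, 78.8]
ee_rot: [179.6, 0.2, 86.6]
force: [-0.3, 0.3, -0.2]
gripper_width: 50.0
time_s: 11.0
ee_pos: [515.8, -182.1, 78.8]
ee_rot: [179.7, 0.1, 86.6]
force: [-2.0, -0.2, 2.9]
gripper_width: 15.6
time_s: 11.75
ee_pos: [515.8, -181.8, 285.7]
ee_rot: [179.4, 0.2, 86.6]
force: [-0.0, 1.2, -0.7]
gripper_width: 15.8
t 11.75 at [ 515.8 -181.8  285.7] [179.4   0.2  86.6] w 15.8 dist 394
row [ 0.7883 -0.0279 -0.002 ] [0.007  0.0025 0.0014]
```

```bash
python3 -m jog '0.04 0 0 0 0 0; 0.1 0 0 0 0 0; 0.17 -0.01 0 0 0 0; 0.24 -0.02 0 0 0 0; 0.31 -0.02 0 0 0 0; 0.38 -0.02 0 0 0 0; 0.45 -0.02 0 0 0 0; 0.52 -0.02 0 0 0 0; 0.59 -0.02 0 0 0 0; 0.66 -0.02 0 0 0 0; 0.72 -0.02 0 0 0 0; 0.77 -0.02 0 0 0 0; 0.788 -0.02 0 0 0 0; 0.788 -0.02 0 0 0 0; 0.788 -0.02 0 0 0 0'
python3 - <<'E'
from h import *
a=save("scene","s5");b=save("side","d5")
c=[cv2.resize(cv2.cvtColor(x,cv2.COLOR_RGB2BGR),None,fx=2.5,fy=2.5) for x in (a[90:290,370:530],b[40:240,180:340])]
cv2.imwrite("pics/c5.png",np.hstack(c))
go((525,212.5,212),86.5)
E
```

```text
time_s: 13.0
ee_pos: [528.6, 211.5, 282.7]
ee_rot: [179.5, 0.3, 86.7]
force: [1.2, 0.3, -0.1]
gripper_width: 15.9
t 13.1 at [528.8 210.7 283.5] [179.4   0.3  86.6] w 15.5 dist 72
row [ 0.0038 -0.0093  0.1429] [0.0064 0.0032 0.0007]
```

View pics/c5.png

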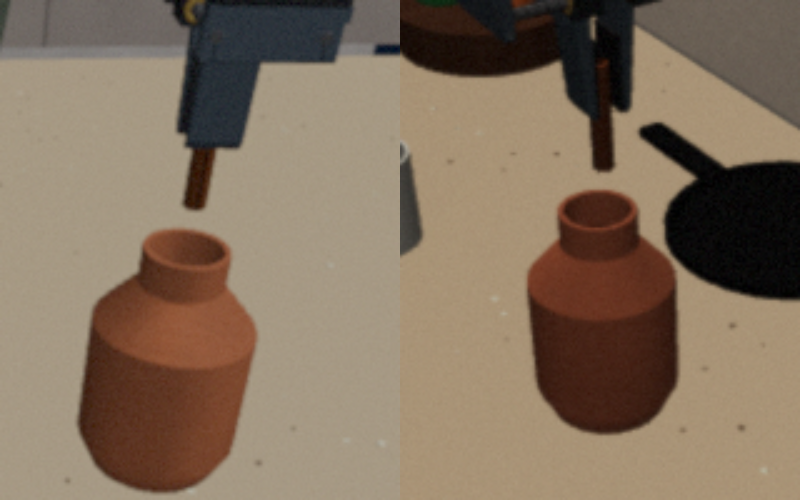

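The stick is again over the mouth, foot at crop (195,207) and (603,168), a few mm off in x. I'll correct that and lower.

```bash
python3 -m jog '0.004 -0.008 0.03 0 0 0; 0.004 -0.008 0.06 0 0 0; 0.004 -0.008 0.09 0 0 0; 0.004 -0.008 0.12 0 0 0; 0.004 -0.008 0.142 0 0 0; 0.004 -0.008 0.142 0 0 0; 0.004 -0.008 0.142 0 0 0; 0.004 -0.008 0.142 0 0 0'
python3 -m jog '0 0 0 0 0 0; 0 0 0 0 0 0; 0 0 0 0 0 0; 0 0 0 0 0 0; 0 0 0 0 0 0; 0 0 0 0 0 0' 0.1
python3 -m jog '0 0 -0.06 0 0 0; 0 0 -0.13 0 0 0; 0 0 -0.2 0 0 0; 0 0 -0.2 0 0 0; 0 0 -0.2 0 0 0'
python3 - <<'E'
from h import *
a=save("scene","s6");b=save("side","d6");w=save("wrist","w6")
bg=lambda x:cv2.cvtColor(x,cv2.COLOR_RGB2BGR)
c=[cv2.resize(bg(w[150:300,220:420]),(400,300),interpolation=cv2.INTER_CUBIC),cv2.resize(bg(b[100:400,160:560]),(400,300)),cv2.resize(bg(a[170:300,390:480]),(208,300)),cv2.resize(bg(a[170:300,120:300]),(415,300))]
cv2.imwrite("pics/c6.png",np.vstack([np.hstack(c[:2]),np.pad(np.hstack(c[2:]),((0,0),(0,177),(0,0)))]))
print(ck(tip_of("jar","scene"),"location"),ck(tip_of("dipper_mid","scene"),"location"),state()["time_s"],state()["ee_pos"])
E
```

```text
time_s: 13.77
ee_pos: [526.2, 211.9, 213.4]
ee_rot: [179.3, 0.3, 86.5]
force: [0.2, 0.4, -0.5]
gripper_width: 15.8
time_s: 14.27
ee_pos: [526.2, 212.0, 213.5]
ee_rot: [179.3, 0.3, 86.5]
force: [0.4, 0.3, -0.2]
gripper_width: 49.8
time_s: 14.68
ee_pos: [525.9, 212.9, 315.9]
ee_rot: [179.1, 0.1, 86.5]
force: [0.8, -0.4, -0.3]
gripper_width: 50.0
[([425, 271], 0.93)] [([248, 248], 0.77)] 14.9333 [524.46338161 212.27136519 311.83679718]
```

View pics/c6.png

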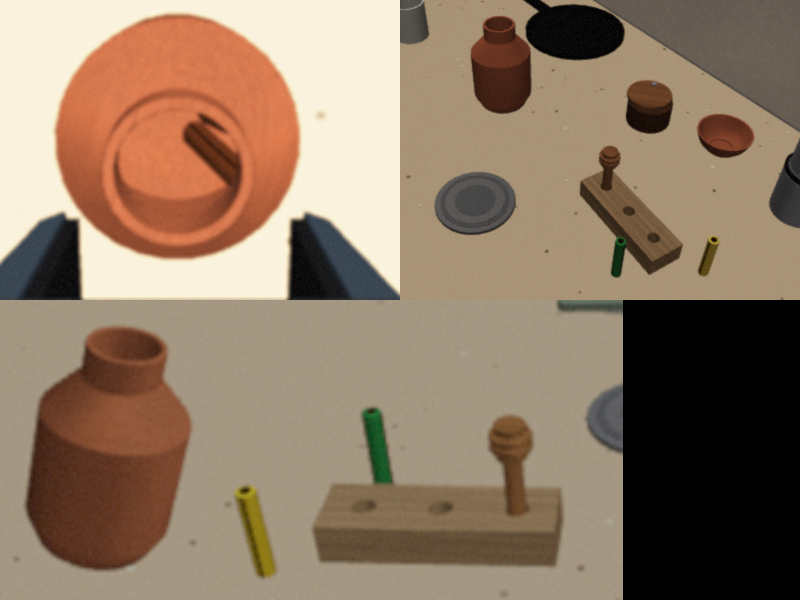

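The wrist view shows two brown shapes lying inside the jar at crop (215,150) and (212,122). Both holes are empty, the dipper is in the stand, and the jar is upright and unmoved. Handing in.

```bash
python3 - <<'E'
from h import *
print(job_done(),state()["time_s"])
E
```

```text
the job is handed in; nothing more can be done
the job is handed in; nothing more can be done
```

Both cinnamon sticks are in the clay jar. I took them from the stand one at a time, lowered each about 35 mm into the neck, and let go. The job was handed in at about 15 s of the 56 s allowed.

**Last checks:**
- **Sticks:** both stick holes are empty. The wrist camera looking down the neck shows two dark brown shapes lying low inside the jar. The second is partly hidden behind the first, so I judged it by eye rather than measuring it.
- **Dipper and jar:** the dipper is still in its hole. The jar is upright, and the network puts it within 2 pixels of where it started.
- **Robot:** the gripper is open and about 110 mm above the jar's mouth, touching nothing. Force readings stayed under 6 N.

**Disagreements:**
- **Look-alikes:** the network often reported the green or yellow stick as the one wanted. I ignored those and chose by colour and by position in the block.
- **Jar position:** the network's estimates from the two cameras differed by about 15 mm. I used the rim's position in both pictures instead, and it matched the outline.

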